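Roll the click-in tiles flush

TASK

The three white tiles in the long carrier strip still stand a few millimetres proud: take the sprung hand roller from its wooden rest, set it squarely across one end tile and roll it along to the other end with steady, moderate pressure (its spring partly squeezed, never forced hard), without lifting it on the way, until all three tiles are fully down. Then stand the roller back on its rest as it was. Keep the gripper's fingers off the strip, and do not roll the square tile sheet, which is finished.

Things in the scene. Friction and masses are not known exactly. Their poses are not given: they have to be found in the camera images.
- roller: Hand roller, 0.34 kg, loose. Origin: centre of the underside of its flat steel H-frame (88 mm along x, 90 along y, 8 thick). Above it an upright wooden grip, 24 mm along x, 50 along y, z = 8 to 72 mm: grip it across x. Below hangs a free-turning rubber roller, 36 mm diameter, 60 mm wide, axle along y, so it rolls along x. Unloaded, its lowest line is 48 mm below the origin. z is up.
- axle (a point): Middle of the roller's axle, 30 mm below the roller's origin when unloaded. The axle is sprung: under load it yields upwards into the frame by up to 10 mm, with about 2.5 N at first, 0.8 N more for each mm, 10 N at 10 mm, then a hard stop.
- rest: Fixed wooden U-channel on which the roller stands, 96 mm along x, 100 along y. Origin: centre of its underside. Two walls along y, 17 mm thick, 54 mm high, leave a 62 mm wide slot, open at both y ends, floor 5 mm high. The roller's frame lies on the wall tops (its origin 54 mm above this one), the rubber roller hangs in the slot, roller's x along the rest's x.
- strip: The work: fixed long aluminium carrier, 214 mm along x, 56 along y, rim 9 mm high, with three white tiles in a row along x (a centred at x = -68 mm, b at 0, c at +68; each 67 by 46 mm, 8 thick). Origin: centre of its underside. Tile tops are 16 mm above it when proud, 12 mm when fully down. The roller runs along x, axle along y.
- tile_a (a joint): How far the tile at the -x end of the strip is pressed down (m): 0 proud, 0.004 fully down. Each tile moves straight down, resists with about 2 N and stays where it is pushed.
- tile_b (a joint): The same for the middle tile.
- tile_c (a joint): The same for the tile at the +x end.
- sheet: Fixed square tile sheet, 100 by 100 mm, 12 mm high, nine small white tiles in three rows, already finished: not to be rolled. Origin: centre of its underside. It and the rest may have changed places.

How it is judged (in metres and radians):
On the way, in this order (a step that is already met when the one before it is completed fails the run):
1. the roller, squarely across the strip, presses one end tile down while the other two still stand proud (contact force between roller and strip above 2 N and angle between the y axis of roller and the y axis of strip, either way round below 0.26 rad and value of joint tile_b below 0.002 m and ((value of joint tile_a above 0.003 m and value of joint tile_c below 0.002 m and x of roller in the frame of strip below -0.03 m) or (value of joint tile_c above 0.003 m and value of joint tile_a below 0.002 m and x of roller in the frame of strip above 0.03 m))), for 0.05 s.
2. the roller, still squarely across and pressing, stands on an end tile with all three tiles down (contact force between roller and strip above 2 N and angle between the y axis of roller and the y axis of strip, either way round below 0.26 rad and value of joint each of tile_a, tile_b, tile_c above 0.003 m and (x of roller in the frame of strip above 0.04 m or x of roller in the frame of strip below -0.04 m)), for 0.05 s.
At the end, for the whole second after the job is handed in: All three tiles are pressed down by more than 3 of their 4 mm, and the roller stands at rest on its wooden rest, within 25 mm of the rest's centre, its frame on the wall tops (within 6 mm) and upright within 10 degrees (value of joint each of tile_a, tile_b, tile_c above 0.003 m and horizontal distance between roller and rest below 0.025 m and z of roller in the frame of rest between 0.048 and 0.06 m and angle between roller's own z axis and vertical below 0.17 rad and linear speed of roller below 0.02 m/s); the robot touches nothing.
It fails at once if the roller is lifted more than about 18 mm clear of the tiles when some but not all tiles are down (value of joint any of tile_a, tile_b, tile_c above 0.003 m and value of joint any of tile_a, tile_b, tile_c below 0.002 m and z of roller in the frame of strip above 0.078 m).
It fails at once if the strip is pressed with more than 30 N (contact force between roller and strip above 30 N).
It fails at once if the gripper's fingers press on the strip (contact force between the fingers and strip above 1 N).
It fails at once if the square sheet is rolled (contact force between roller and sheet above 1 N).
It also fails if it takes over 54 s, if anything falls off the work surface, if the arm or the gripper's body presses on something with over 40 N, if the wrist force passes 120 N, or if a joint passes its speed limit or range.

ROBOT

A 6-joint arm with a two-finger parallel gripper is mounted at the origin on a cart in front of the work surface, level with it; the furniture and walls round the work are solid. World frame = base frame: x ahead of the robot, y to its left, z up, the work surface at z = 0. Lengths are in mm, angles in degrees, forces in N, time in s.
With the tool pointing down it reaches from about 350 to 725 mm from the base axis. Payload 6 kg.
Tool frame: the origin (TCP) lies at the very end of the fingers, on their centre line; the grasp point (between the pads) lies 19 mm behind it (env.pinch_z is the distance from the TCP to the grasp point, in mm); z points along the fingers, y is the line along which they close (so a half turn about z gives the same grasp; the last joint's range is limited). The gripper opens to 85 mm and grips with 20 to 120 N. Pads are 22 mm wide; open, the fingers measure 114 mm over their backs; the gripper's body (76 mm by 85 mm) begins 54 mm behind the grasp point. The pads swing forward as they close: fully open they stand 13 mm farther back than shut.
Start: joints at [-49.807, 2.303, 4.859, 0, -92.561, -19.12], TCP at [215.745, -559.846, 231.261] pointing down, gripper open.
Joint ranges: [-146.85, 146.85], [-73.84, 115.35], [-62.03, 85.46], [-188.31, 113.3], [-161.28, -10.13], [-171.36, 171.36]. Speed limits (degrees/s): [147.25, 147.25, 172.46, 180, 180, 180].

INTERFACE

Orientations are given as [roll, pitch, yaw] about the fixed x, y, z axes, in that order (R = Rz(yaw) Ry(pitch) Rx(roll)).
In Python, from plant import env, imaging gives the robot as it stands.
- The arm moves only by the tool drive_tool, never from a script. Its argument "series" is text: rows parted by semicolons, each of 7 numbers parted by spaces: the turn, a rotation vector about the tool's x, y, z in rad, then the shift along the tool's x, y, z in cm, then the finger opening in cm, from 0 to 8.54. In form: ax ay az tx ty tz fingers; .... A call has 1 to 8 rows; each row shifts and turns the commanded pose from where the row before left it, along the tool's axes as they then stand; what a row does not reach is not made up. A row lasts 1/8 s, in which the tool goes at most 62.5 mm and 10.7 degrees, less where a joint would pass 70% of its speed; a pose out of reach is approached as far as the arm can. A call is refused whole if a number of a shift passes 6.25 or a number of a turn 0.188, either way. A call with a gripper value outside its range is refused whole. The fingers move at their own pace and stop on an object; the grip force is fixed at half the most. Time passes only in rows, so rows that do not move let the fingers close. It gives the time, the measured TCP pose, the force, the opening and the grip force at its end, in the units of the state.
- env.read_state(): the state, without advancing time (a new reading comes with each control period).
- imaging.capture(name): name is "scene" or "top" or "wrist"; returns a dict with "frame" (400x640x3 uint8, blue, green, red), "depth" (400x640 float32, mm along the optical axis (not along the pixel's ray), 0 where there is no reading), "fx", "fy", "cx", "cy" (pixels), "distortion" ([k1, k2, p1, p2, k3] as OpenCV has them; the pictures are not rectified), "eye" and "attitude" of the camera in the world; the wrist camera has in their place "hand_eye" (4x4, takes a point from camera to tool coordinates, whose origin is the TCP and whose axes are the flange's). Camera axes: x right, y down, z forward; pixel columns grow to the right and rows downward; lengths in mm; the calibration is good to about 2 mm. A picture is of the moment at which its call begins: read the wrist's pose just before it.
- env.sign_off(): hands the job in; it is judged then, once.
The state is a dict: "time_s": time; "qpos": joint angles; "joint_vel": joint speeds; "effort": joint torques, N m; "ee_pos": TCP position; "tool_rot": TCP orientation; "ft_force": force on the tool from outside, world axes, zero at the start; "wrist_torque": the same for the moment, N m; "opening": finger opening in mm; "finger_force": force on a finger pad.
Only numpy, scipy, OpenCV 4.12 (cv2) and the standard library are available. Lean on these libraries where they do the work, as an engineer would, in place of code of your own. Each camera call takes 0.05 s, during which the arm holds its last target. There are 200 camera calls.

## Working session

There is one attempt and no reset: what is moved stays moved. The work goes in short steps, Python scripts to look and compute and a tool call to move; the robot and the scene stay as the last step left them, time stands still between calls to the robot, and variables do not carry over. Pictures are saved under pics/ and viewed, at most 10 in all, crops included, and the job is handed in when it is done.

Besides the shell and the picture viewer there is one more tool, called after "Emit:" as name(argument=value, ...) on one line, values as JSON. drive_tool: Moves the arm, as the interface text tells. Its arguments: {"type":"object","properties":{"series":{"type":"string"}},"required":["series"]}

```bash
ls; mkdir -p pics
cat > h.py <<'E'
import numpy as np, cv2
from scipy.spatial.transform import Rotation as R
from plant import env, imaging
def cap(n):
    s=env.read_state(); c=imaging.capture(n); c['state']=s; return c
def world(c,us,vs):
    K=np.array([[c['fx'],0,c['cx']],[0,c['fy'],c['cy']],[0,0,1.]])
    uv=np.stack([us,vs],-1).astype(np.float64).reshape(-1,1,2)
    n=cv2.undistortPoints(uv,K,np.array(c['distortion'],float))[:,0]
    d=c['depth'][np.asarray(vs,int),np.asarray(us,int)]
    P=np.c_[n*d[:,None],d]
    if 'hand_eye' in c:
        H=np.array(c['hand_eye']);P=P@H[:3,:3].T+H[:3,3]
        s=c['state'];return P@R.from_euler('xyz',s['tool_rot'],degrees=True).as_matrix().T+s['ee_pos'],d
    A=np.array(c['attitude'])
    A=A if A.shape==(3,3) else R.from_euler('xyz',A,degrees=True).as_matrix()
    return P@A.T+np.array(c['eye']),d
E
python3 - <<'E'
from h import *
s=env.read_state();print(s)
c=cap('top');print(c['eye'],c['attitude'],c['distortion'])
cv2.imwrite('pics/top.png',c['frame'])
v,u=np.mgrid[0:400,0:640];P,d=world(c,u.ravel(),v.ravel())
np.savez('top.npz',P=P.reshape(400,640,3),d=d)
E
```

```text
pics
{'time_s': 0.0, 'qpos': array([-4.98053123e+01,  2.33923310e+00,  4.80151533e+00, -2.67085247e-02,
       -9.25602079e+01, -1.91178209e+01]), 'joint_vel': array([-0.00880021, -0.07913456, -0.00147068,  0.02709332, -0.01140839,
       -0.00804955]), 'effort': array([-1.34106167e-04, -3.68209684e+01,  3.47408509e+01,  6.93224922e+00,
       -5.51436548e-03,  2.90480173e-08]), 'ee_pos': array([ 215.7176616 , -559.53366694,  230.26486984]), 'tool_rot': array([ 1.79898736e+02, -6.85953396e-03, -1.58921957e+02]), 'ft_force': array([-0.14716349, -0.23688483, -0.91116266]), 'wrist_torque': array([-0.02964328,  0.01520565,  0.02531768]), 'finger_force': 0.0, 'opening': 85.54123756890431}
[374.7295997  -45.13059936 982.69305314] [-1.68062224e+02  1.58015157e-01 -9.61400635e+01] [-0.10232913  0.          0.          0.          0.        ]
```

View pics/top.png

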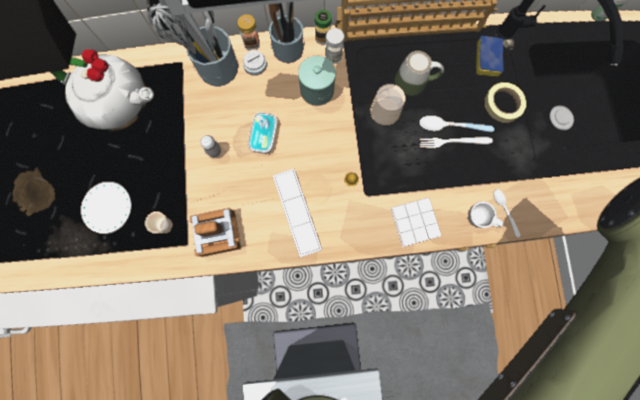

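The rest with the roller is at about (213,230), the strip at (297,212) and the finished sheet at (416,221). Next I fit poses from the depth data.

Run:
```python
from h import *
z=np.load('top.npz');P=z['P'];f=cv2.imread('pics/top.png')
def rep(n,u0,u1,v0,v1,lo,hi,white=False):
    Q=P[v0:v1,u0:u1].reshape(-1,3);g=f[v0:v1,u0:u1].reshape(-1,3)
    m=(Q[:,2]>lo)&(Q[:,2]<hi)
    if white: m&=g.min(1)>165
    q=Q[m]
    r=cv2.minAreaRect(q[:,:2].astype(np.float32))
    print(n,m.sum(),'rect',r,'medz',np.median(q[:,2]),'mean',q.mean(0))
    print(np.round(cv2.boxPoints(r)))
rep('table',250,270,170,200,-20,20)
rep('strip',260,335,160,262,6,30,True)
rep('frame',185,245,200,262,48,72)
rep('grip',185,245,200,262,105,150)
rep('sheet',385,450,190,250,6,30,True)
c=cv2.resize(f[190:270,180:340],(800,400),interpolation=cv2.INTER_CUBIC);cv2.imwrite('pics/crop.png',c)
```

```text
table 600 rect ((619.3153686523438, 80.36952209472656), (48.791778564453125, 77.63536834716797), 85.22869873046875) medz 0.8464320763924889 mean [618.84811659  80.17747576   0.86239473]
[[579.  59.]
 [656.  53.]
 [660. 101.]
 [583. 108.]]
strip 1910 rect ((543.930419921875, -6.1573638916015625), (226.07632446289062, 119.1164779663086), 30.27349853515625) medz 15.839585243416877 mean [537.19667995  -6.63068156  15.0783736 ]
[[ 416.  -12.]
 [ 476. -115.]
 [ 672.   -1.]
 [ 612.  102.]]
frame 1166 rect ((506.4107666015625, 192.41098022460938), (97.40751647949219, 100.0479736328125), 6.538663387298584) medz 60.89858230520616 mean [503.14514365 187.46498654  59.4194102 ]
[[452. 237.]
 [464. 137.]
 [560. 148.]
 [549. 248.]]
grip 290 rect ((506.8908996582031, 189.7887725830078), (24.624540328979492, 51.70188903808594), 5.153378963470459) medz 125.78462109270055 mean [505.5439288  187.39894399 124.02465171]
[[492. 214.]
 [497. 163.]
 [521. 165.]
 [517. 217.]]
sheet 1505 rect ((487.88458251953125, -316.65985107421875), (98.92410278320312, 145.3242645263672), 8.426070213317871) medz 12.278714988176603 mean [ 483.56885644 -293.76272597   12.21904187]
[[ 428. -252.]
 [ 450. -396.]
 [ 547. -381.]
 [ 526. -238.]]
```

View pics/crop.png

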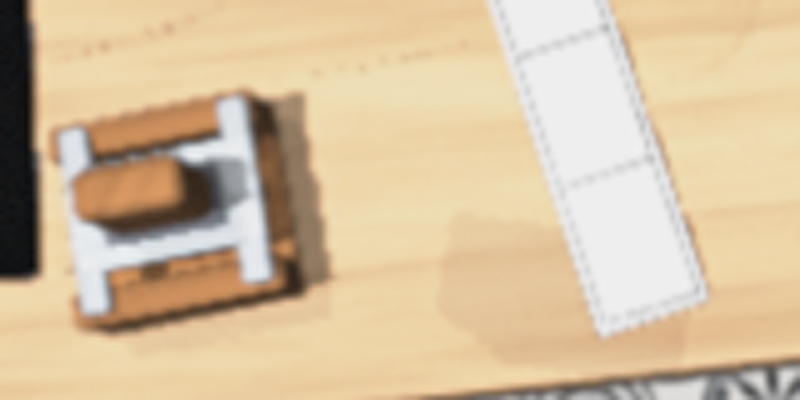

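Run:
```python
from h import *
z=np.load('top.npz');P=z['P'];f=cv2.imread('pics/top.png')
for n,(u,v),zz in (('strip',(297,212),15),('sheet',(416,221),12)):
    m=(f.min(2)>175).astype(np.uint8)
    m=cv2.morphologyEx(m,cv2.MORPH_CLOSE,np.ones((3,3)))
    k,l=cv2.connectedComponents(m); 
    ids=l[v-4:v+5,u-4:u+5].ravel();i=np.bincount(ids[ids>0]).argmax()
    mm=(l==i)
    print(n,mm.sum())
    q=P[mm];q=q[(q[:,2]>6)&(q[:,2]<25)]
    r=cv2.minAreaRect(q[:,:2].astype(np.float32));print(r,q.mean(0));print(cv2.boxPoints(r).round(1))
    w,V=np.linalg.eigh(np.cov(q[:,:2].T));print('axis deg',np.degrees(np.arctan2(V[1,1],V[0,1]))%180)
```

```text
strip 3142
((531.3796997070312, 10.947227478027344), (219.31883239746094, 139.84011840820312), 26.209104537963867) [537.0539726   -6.58197699  15.09390215]
[[ 402.1   25.2]
 [ 463.9 -100.2]
 [ 660.6   -3.4]
 [ 598.9  122.1]]
axis deg 12.716457594174159
sheet 1703
((484.3431701660156, -293.47235107421875), (98.9692153930664, 98.35330200195312), 8.935890197753906) [ 483.53269889 -293.70359306   12.22312603]
[[ 427.8 -252.6]
 [ 443.1 -349.7]
 [ 540.9 -334.4]
 [ 525.6 -237.2]]
axis deg 176.76970034926728
```

Emit:
drive_tool(series="0 0 -0.1855 0 0 -1 8.5;0 0 -0.1855 0 0 -1 8.5;0 0 -0.1855 0 0 -1 8.5;0 0 -0.1855 0 0 -1 8.5;0 0 -0.1855 0 0 -1 8.5;0 0 -0.1855 0 0 -1 8.5;0 0 -0.1855 0 0 -1 8.5;0 0 0 0 0 0 8.5")

```text
time_s: 1.05
ee_pos: [215.8, -560.0, 301.5]
tool_rot: [-180.0, -0.0, -84.6]
ft_force: [0.4, -0.1, -0.4]
opening: 84.9
finger_force: 0.0
```

Emit:
drive_tool(series="0 0 0 -3 -1.6 0 8.5;0 0 0 -5 -2.95 0 8.5;0 0 0 -5 -2.95 0 8.5;0 0 0 -5 -2.95 0 8.5;0 0 0 -5 -2.95 0 8.5;0 0 0 -5 -2.95 0 8.5;0 0 0 -5 -2.95 0 8.5;0 0 0 -5 -2.95 0 8.5")

```text
time_s: 2.05
ee_pos: [401.2, -158.4, 300.6]
tool_rot: [180.0, 0.0, -84.8]
ft_force: [0.6, -1.2, -0.4]
opening: 84.9
finger_force: 0.0
```

Emit:
drive_tool(series="0 0 0 -5 -2.95 0 8.5;0 0 0 -5 -2.95 0 8.5;0 0 0 -5 -2.95 0 8.5;0 0 0 -4 -2.9 0 8.5;0 0 0 -3 -1.2 0 8.5;0 0 0 0 0 0 8.5;0 0 0 0 0 0 8.5")

```text
time_s: 2.92
ee_pos: [508.7, 70.7, 300.8]
tool_rot: [180.0, -0.0, -84.7]
ft_force: [-0.6, -0.7, 1.0]
opening: 85.1
finger_force: 0.0
```

Run:
```python
from h import *
c=cap('wrist');print(c['state']['ee_pos'],c['state']['tool_rot'],np.round(c['hand_eye'],3).tolist())
cv2.imwrite('pics/w1.png',c['frame'])
v,u=np.mgrid[0:400,0:640];P,d=world(c,u.ravel(),v.ravel())
np.savez('w1.npz',P=P.reshape(400,640,3),d=d.reshape(400,640))
```

```text
[508.72152834  70.71282424 300.82593464] [ 1.79953429e+02 -1.65803115e-02 -8.46510642e+01] [[-0.0, -0.948, -0.317, 80.479], [1.0, -0.001, 0.001, -0.068], [-0.002, -0.317, 0.948, -141.808], [0.0, 0.0, 0.0, 1.0]]
```

View pics/w1.png

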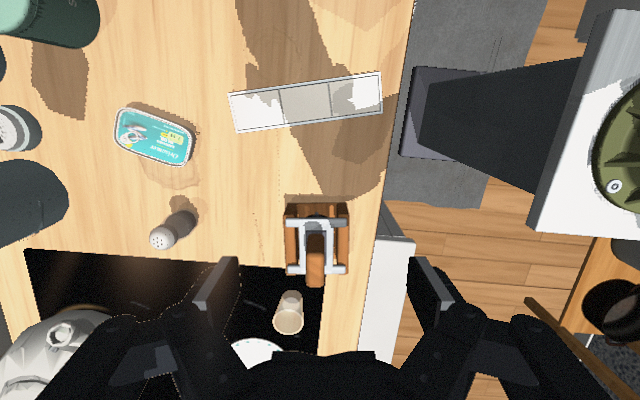

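Both are fully in view: strip corners near (229,95) and (382,75), rest around (316,245).

Run:
```python
from h import *
z=np.load('w1.npz');P=z['P']
def rep(n,u0,u1,v0,v1,lo,hi):
    Q=P[v0:v1,u0:u1].reshape(-1,3);m=((P[...,2]>lo)&(P[...,2]<hi)).astype(np.uint8)
    b=np.zeros_like(m);b[v0:v1,u0:u1]=1;m&=b
    k,l,st,_=cv2.connectedComponentsWithStats(m);i=st[1:,4].argmax()+1
    q=P[l==i];r=cv2.minAreaRect(q[:,:2].astype(np.float32))
    print(n,len(q),np.round(r[0],1),np.round(r[1],1),round(r[2],2),'z',np.median(q[:,2]).round(1),np.percentile(q[:,2],[5,95]).round(1),'mean',q.mean(0).round(1));print(cv2.boxPoints(r).round(1).tolist())
    w,V=np.linalg.eigh(np.cov(q[:,:2].T));print('axis',np.degrees(np.arctan2(V[1,1],V[0,1]))%180)
rep('strip',215,395,60,140,5,30)
rep('tiles',215,395,60,140,12.5,30)
rep('frame',275,360,195,295,50,68)
rep('grip',275,360,195,295,118,140)
print(P[150:160,230:260].reshape(-1,3)[:,2].mean())
```

```text
strip 6200 [539.8  -5.2] [214.9  55.9] 12.92 z 14.5 [ 7.5 16.2] mean [538.7  -6.1  13.5]
[[428.79998779296875, -2.0], [441.29998779296875, -56.5], [650.7999877929688, -8.399999618530273], [638.2999877929688, 46.099998474121094]]
axis 12.819054684412123
tiles 5004 [539.8  -5.2] [203.8  46. ] 12.89 z 14.8 [13.3 16.2] mean [538.7  -5.9  14.8]
[[435.29998779296875, -5.599999904632568], [445.6000061035156, -50.400001525878906], [644.2999877929688, -4.900000095367432], [634.0999755859375, 39.900001525878906]]
axis 12.845498091506727
frame 2723 [506.5 191.5] [96.1 98.6] 6.39 z 60.1 [51.8 65.2] mean [506.8 183.8  58. ]
[[453.20001220703125, 235.1999969482422], [464.20001220703125, 137.1999969482422], [559.7000122070312, 147.89999389648438], [548.7999877929688, 245.89999389648438]]
axis 0.5497850557745778
grip 650 [507.4 189.6] [23.  48.9] 5.27 z 124.3 [120.  125.9] mean [507.4 187.5 123.9]
[[493.70001220703125, 212.89999389648438], [498.20001220703125, 164.1999969482422], [521.0999755859375, 166.3000030517578], [516.7000122070312, 215.0]]
axis 95.07988333714897
-1.0771653181306124
```

Emit:
drive_tool(series="0 0 -0.01 -3 -0.24 0 8.5;0 0 0 -3 -0.24 0 8.5;0 0 0 -3 -0.24 0 8.5;0 0 0 -2.9 -0.24 0 8.5;0 0 0 0 0 5 8.5;0 0 0 0 0 5 8.5;0 0 0 0 0 3 8.5;0 0 0 0 0 0 8.5")

```text
time_s: 3.98
ee_pos: [505.2, 188.8, 169.2]
tool_rot: [179.8, -0.1, -84.1]
ft_force: [-0.1, -0.0, 0.4]
opening: 84.6
finger_force: 0.0
```

Emit:
drive_tool(series="0 0 0 -0.1 -0.2 3 8.5;0 0 0 0 0 3 8.5;0 0 0 0 0 2 8.5;0 0 0 0 0 1.3 8.5;0 0 0 0 0 0 8.5;0 0 0 0 0 0 5;0 0 0 0 0 0 3;0 0 0 0 0 0 2")

```text
time_s: 4.97
ee_pos: [508.3, 191.8, 78.9]
tool_rot: [-180.0, 0.0, -84.0]
ft_force: [0.1, 0.1, -0.3]
opening: 31.7
finger_force: 0.0
```

Emit:
drive_tool(series="0 0 0 0 0 0 1.5;0 0 0 0 0 0 1;0 0 0 0 0 0 1;0 0 0 0 0 0 1;0 0 0 0 0 0 1;0 0 0 0 0 0 1")

```text
time_s: 5.72
ee_pos: [508.3, 191.7, 78.9]
tool_rot: [-180.0, 0.0, -83.9]
ft_force: [-1.9, -0.2, 5.8]
opening: 23.5
finger_force: 60.4
```

Emit:
drive_tool(series="0 0 0 0 0 -1 1;0 0 0 0 0 -2 1;0 0 0 0 0 -3 1;0 0 0 0 0 -2 1;0 0 0 0 0 -1 1;0 0 0 0 0 0 1")

```text
time_s: 6.48
ee_pos: [508.1, 191.7, 168.3]
tool_rot: [180.0, 0.0, -84.0]
ft_force: [0.4, 0.7, -4.1]
opening: 23.3
finger_force: 59.6
```

Emit:
drive_tool(series="0 0 0 2 0.6 0 1;0 0 0 4 1.2 0 1;0 0 0 4 1.2 0 1;0 0 0 4 1.2 0 1;0 0 0 4 1.3 0 1;0 0 0 2.8 0.9 0 1;0 0 -0.12 0 0 0 1;0 0 0 0 0 0 1")

```text
time_s: 7.48
ee_pos: [465.6, -22.9, 167.4]
tool_rot: [179.9, 0.0, -77.2]
ft_force: [-0.2, -0.2, -3.3]
opening: 23.6
finger_force: 59.6
```

Run:
```python
from h import *
s=env.read_state();print(s['ee_pos'],s['tool_rot'],s['ft_force'],s['opening'])
c=cap('wrist');cv2.imwrite('pics/w2.png',c['frame'])
```

```text
[465.59925269 -22.91979916 167.38658212] [ 1.79921448e+02  1.27883791e-02 -7.71976757e+01] [-0.18793798 -0.20460309 -3.25689822] 23.59367981236427
```

View pics/w2.png

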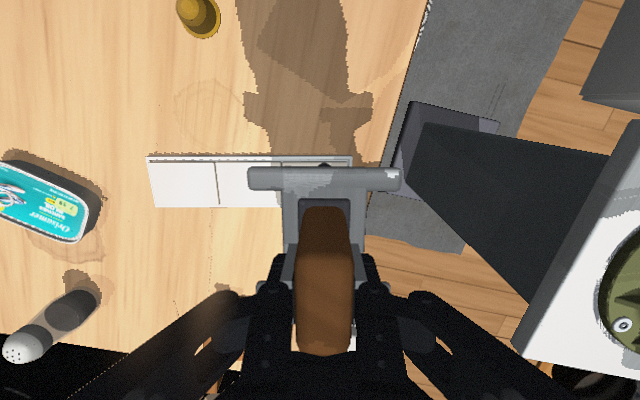

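Emit:
drive_tool(series="0 0 0 0 0 2 1;0 0 0 0 0 3 1;0 0 0 0 0 1.5 1;0 0 0 0 0 0.8 1;0 0 0 0 0 0 1")

```text
time_s: 8.15
ee_pos: [466.3, -22.1, 95.1]
tool_rot: [180.0, -0.0, -77.1]
ft_force: [0.3, 0.2, -2.8]
opening: 23.1
finger_force: 59.4
```

Emit:
drive_tool(series="0 0 0 0 0 0.2 1;0 0 0 0 0 0.2 1;0 0 0 0 0 0.2 1;0 0 0 0 0 0 1;0 0 0 0 0 0 1")

```text
time_s: 8.78
ee_pos: [466.4, -22.0, 89.4]
tool_rot: [-180.0, 0.0, -77.1]
ft_force: [-0.0, -0.4, -3.0]
opening: 23.0
finger_force: 59.4
```

Emit:
drive_tool(series="0 0 0 0 0 0.2 1;0 0 0 0 0 0 1;0 0 0 0 0 0 1")

```text
time_s: 9.15
ee_pos: [466.5, -22.0, 87.4]
tool_rot: [-180.0, 0.0, -77.1]
ft_force: [-0.1, -0.8, -2.0]
opening: 23.4
finger_force: 59.6
```

Emit:
drive_tool(series="0 0 0 0 0 0.2 1;0 0 0 0 0 0.2 1;0 0 0 0 0 0 1;0 0 0 0 0 0 1")

```text
time_s: 9.65
ee_pos: [466.6, -22.0, 83.7]
tool_rot: [-180.0, -0.0, -77.1]
ft_force: [-0.0, 0.3, 0.7]
opening: 23.2
finger_force: 60.0
```

Emit:
drive_tool(series="0 0 0 0 0 0.2 1;0 0 0 0 0 0 1;0 0 0 0 0 0 1")

```text
time_s: 10.02
ee_pos: [466.6, -22.0, 81.6]
tool_rot: [-180.0, -0.0, -77.1]
ft_force: [0.9, -0.4, 3.8]
opening: 23.5
finger_force: 60.2
```

Emit:
drive_tool(series="0 0 0 0 -0.3 0 1;0 0 0 0 -0.5 0 1;0 0 0 0 -0.5 0 1;0 0 0 0 -0.5 0 1;0 0 0 0 -0.5 0 1;0 0 0 0 -0.5 0 1;0 0 0 0 -0.3 0 1;0 0 0 0 -0.3 0 1")

```text
time_s: 11.02
ee_pos: [499.3, -14.6, 81.1]
tool_rot: [179.9, -0.0, -77.1]
ft_force: [-1.6, -1.4, 1.9]
opening: 23.2
finger_force: 60.3
```

Emit:
drive_tool(series="0 0 0 0 -0.3 0 1;0 0 0 0 -0.3 0 1;0 0 0 0 -0.3 0 1;0 0 0 0 -0.5 0 1;0 0 0 0 -0.5 0 1;0 0 0 0 -0.5 0 1;0 0 0 0 -0.5 0 1;0 0 0 0 0 0 1")

```text
time_s: 12.02
ee_pos: [528.2, -7.9, 81.3]
tool_rot: [-180.0, -0.0, -77.1]
ft_force: [0.8, -3.7, 3.6]
opening: 23.2
finger_force: 60.3
```

Emit:
drive_tool(series="0 0 0 0 -0.3 0 1;0 0 0 0 -0.5 0 1;0 0 0 0 -0.5 0 1;0 0 0 0 -0.5 0 1;0 0 0 0 -0.5 0 1;0 0 0 0 -0.5 0 1;0 0 0 0 -0.5 0 1;0 0 0 0 -0.3 0 1")

```text
time_s: 13.02
ee_pos: [563.2, 0.3, 81.2]
tool_rot: [180.0, 0.0, -77.1]
ft_force: [0.5, -3.1, 2.6]
opening: 23.3
finger_force: 60.3
```

Emit:
drive_tool(series="0 0 0 0 -0.3 0 1;0 0 0 0 -0.5 0 1;0 0 0 0 -0.5 0 1;0 0 0 0 -0.5 0 1;0 0 0 0 -0.5 0 1;0 0 0 0 -0.5 0 1;0 0 0 0 -0.5 0 1;0 0 0 0 -0.5 0 1")

```text
time_s: 14.02
ee_pos: [600.3, 8.7, 81.3]
tool_rot: [-180.0, 0.0, -77.1]
ft_force: [-0.9, -2.3, 3.3]
opening: 23.3
finger_force: 60.3
```

Emit:
drive_tool(series="0 0 0 0 -0.5 0 1;0 0 0 0 -0.5 0 1;0 0 0 0 -0.3 0 1;0 0 0 0 0 0 1;0 0 0 0 0 0 1;0 0 0 0 0 0 1")

```text
time_s: 14.78
ee_pos: [612.6, 11.5, 81.4]
tool_rot: [-180.0, 0.0, -77.1]
ft_force: [-0.5, -1.5, 3.5]
opening: 23.5
finger_force: 60.3
```

Run:
```python
from h import *
c=cap('top')
v,u=np.mgrid[0:400,0:640];P,d=world(c,u.ravel(),v.ravel())
q=P-[540,-5,0];a=np.radians(12.9)
x=q[:,0]*np.cos(a)+q[:,1]*np.sin(a);y=-q[:,0]*np.sin(a)+q[:,1]*np.cos(a)
for x0 in range(-95,100,10):
    m=(abs(x-x0)<5)&(abs(y)<18);print(x0,m.sum(),np.median(P[m,2]).round(1) if m.any() else '')
z=np.load('top.npz');P0=z['P'].reshape(-1,3);q=P0-[540,-5,0];
x=q[:,0]*np.cos(a)+q[:,1]*np.sin(a);y=-q[:,0]*np.sin(a)+q[:,1]*np.cos(a)
print([np.median(P0[(abs(x-k)<15)&(abs(y)<18),2]).round(1) for k in(-68,0,68)])
```

```text
-95 66 13.2
-85 61 13.4
-75 62 12.9
-65 61 12.3
-55 61 13.4
-45 61 13.2
-35 62 12.9
-25 58 12.7
-15 63 13.0
-5 58 12.4
5 70 13.3
15 120 15.9
25 1010 421.1
35 570 324.7
45 270 490.5
55 240 491.6
65 214 491.7
75 189 492.0
85 185 492.1
95 178 491.7
[np.float64(16.7), np.float64(16.0), np.float64(16.7)]
```

Emit:
drive_tool(series="0 0 0 0 0 -1 1;0 0 0 0 0 -2 1;0 0 0 0 0 -3 1;0 0 0 0 0 -2 1;0 0 0 0 0 -1 1;0 0 0.12 0 0 0 1;0 0 0 0 0 0 1")

```text
time_s: 15.7
ee_pos: [612.2, 11.7, 170.5]
tool_rot: [179.9, 0.0, -83.9]
ft_force: [-0.5, 0.2, -3.3]
opening: 23.4
finger_force: 59.6
```

Emit:
drive_tool(series="0 0 0 -2 0.9 0 1;0 0 0 -4 1.8 0 1;0 0 0 -4 1.8 0 1;0 0 0 -4 1.8 0 1;0 0 0 -3 1.4 0 1;0 0 0 -2 0.8 0 1;0 0 0 0 0 0 1;0 0 0 0 0 0 1")

```text
time_s: 16.7
ee_pos: [508.0, 191.2, 171.0]
tool_rot: [180.0, -0.0, -83.9]
ft_force: [0.6, -1.0, -3.1]
opening: 23.2
finger_force: 59.6
```

Run:
```python
from h import *
c=cap('top');s=c['state'];print(s['ee_pos'],s['tool_rot'])
v,u=np.mgrid[0:400,0:640];P,d=world(c,u.ravel(),v.ravel())
q=P-[540,-5,0];a=np.radians(12.9)
x=q[:,0]*np.cos(a)+q[:,1]*np.sin(a);y=-q[:,0]*np.sin(a)+q[:,1]*np.cos(a)
print([np.median(P[(abs(x-k)<20)&(abs(y)<18),2]).round(1) for k in(-68,0,68)])
cv2.imwrite('pics/s3.png',cap('wrist')['frame'])
```

```text
[508.03371464 191.17360048 170.97634007] [ 1.79962789e+02 -2.05607864e-02 -8.38798459e+01]
[np.float64(12.8), np.float64(12.8), np.float64(12.8)]
```

View pics/s3.png

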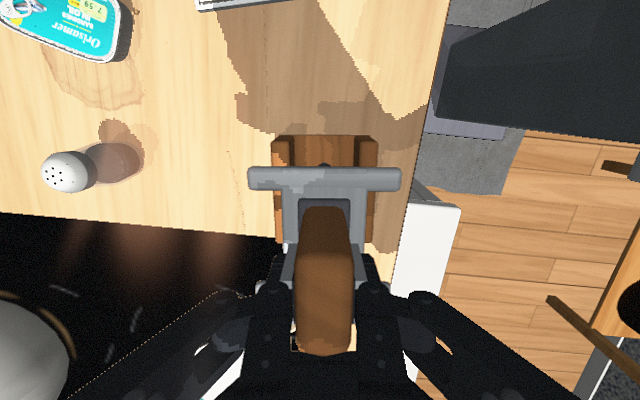

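All three tiles now measure level (12.8 mm each), and the roller is centred over the rest, so I lower it.

Emit:
drive_tool(series="0 0 0 0 0 2 1;0 0 0 0 0 3 1;0 0 0 0 0 2 1;0 0 0 0 0 1.2 1;0 0 0 0 0 0.6 1;0 0 0 0 0 0.1 1;0 0 0 0 0 0 1;0 0 0 0 0 0 1")

```text
time_s: 17.8
ee_pos: [508.4, 191.8, 83.1]
tool_rot: [-179.9, 0.0, -84.0]
ft_force: [0.4, 0.3, -3.0]
opening: 23.2
finger_force: 59.5
```

Emit:
drive_tool(series="0 0 0 0 0 0.15 1;0 0 0 0 0 0 1;0 0 0 0 0 0 1")

```text
time_s: 18.18
ee_pos: [508.1, 191.5, 80.8]
tool_rot: [180.0, 0.0, -84.0]
ft_force: [0.0, -1.0, -3.0]
opening: 23.1
finger_force: 59.5
```

Emit:
drive_tool(series="0 0 0 0 0 0.1 1;0 0 0 0 0 0.1 1;0 0 0 0 0 0 1;0 0 0 0 0 0 1")

```text
time_s: 18.68
ee_pos: [508.1, 191.5, 78.9]
tool_rot: [-180.0, 0.0, -84.0]
ft_force: [-0.9, 0.1, -2.7]
opening: 23.2
finger_force: 59.8
```

Emit:
drive_tool(series="0 0 0 0 0 0.05 1;0 0 0 0 0 0 1;0 0 0 0 0 0 1")

```text
time_s: 19.05
ee_pos: [508.1, 191.5, 78.9]
tool_rot: [-180.0, 0.0, -83.9]
ft_force: [-3.9, -1.5, 3.2]
opening: 23.3
finger_force: 60.3
```

Contact on the walls. Release and withdraw.

Emit:
drive_tool(series="0 0 0 0 0 0 3;0 0 0 0 0 0 5;0 0 0 0 0 0 7;0 0 0 0 0 0 8.5;0 0 0 0 0 0 8.5;0 0 0 0 0 0 8.5;0 0 0 0 0 0 8.5;0 0 0 0 0 0 8.5")

```text
time_s: 20.05
ee_pos: [508.0, 191.5, 78.3]
tool_rot: [180.0, 0.0, -84.0]
ft_force: [-0.2, 0.1, 1.1]
opening: 84.9
finger_force: 0.0
```

Emit:
drive_tool(series="0 0 0 0 0 -1 8.5;0 0 0 0 0 -3 8.5;0 0 0 0 0 -5 8.5;0 0 0 0 0 -5 8.5;0 0 0 0 0 -3 8.5;0 0 0 4 0 -2 8.5;0 0 0 4 0 0 8.5;0 0 0 0 0 0 8.5")

```text
time_s: 21.05
ee_pos: [516.8, 110.0, 269.9]
tool_rot: [-179.9, 0.0, -84.1]
ft_force: [0.1, 0.3, -0.4]
opening: 84.8
finger_force: 0.0
```

Run:
```python
from h import *
c=cap('wrist');s=c['state'];print(s['ee_pos'],s['opening'])
v,u=np.mgrid[0:400,0:640];P,d=world(c,u.ravel(),v.ravel())
for lo,hi in((50,68),(118,140)):
    m=(P[:,2]>lo)&(P[:,2]<hi)&(abs(P[:,0]-507)<70)&(abs(P[:,1]-190)<70);q=P[m]
    print(m.sum(),cv2.minAreaRect(q[:,:2].astype(np.float32)),np.median(q[:,2]))
cv2.imwrite('pics/end.png',c['frame'])
```

```text
[516.78751834 110.00524745 269.90981633] 84.82360789883556
3355 ((506.5863037109375, 191.82009887695312), (95.78828430175781, 99.16529846191406), 5.955162525177002) 60.16147522289273
831 ((507.1646728515625, 189.3355255126953), (23.186857223510742, 48.62466812133789), 5.257327556610107) 124.4466385688635
```

View pics/end.png

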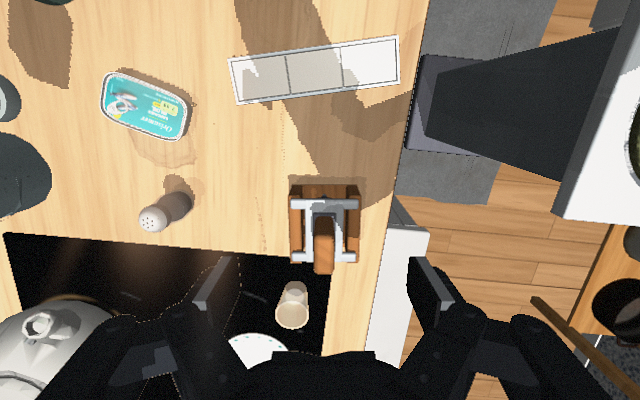

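The roller stands level on its rest at about (324,230) px, as it did at the start, and the gripper is clear.

```bash
python3 -c "
from plant import env
print(env.sign_off())"
```

```text
the job is handed in; nothing more can be done
None
```

All three tiles are rolled fully down (each top measures about 12.8 mm), the roller is back on its rest where it started, and the job is handed in at about 21 s; the sign-off gave no verdict.

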